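# Star-order tightening pass on a gear cover

## Robot

A 7-joint arm with a two-finger parallel gripper is mounted at the origin on the work surface. World frame = base frame: x ahead of the robot, y to its left, z up, the work surface at z = 0. Lengths are in m, angles in rad, forces in N, time in s.
With the tool pointing down it reaches from about 0.4 to 0.85 m from the base axis. Payload 10.4 kg.
Tool frame: the origin (TCP) lies at the very end of the fingers, on their centre line; the grasp point (between the pads) lies 19 mm behind it; z points along the fingers, y is the direction in which the jaws open and shut (so a half turn about z gives the same grasp; the last joint's range is limited). The gripper opens to 87 mm and grips with 3 to 60 N. Pads are 19 mm wide; open, the fingers measure 117 mm over their backs; the gripper's body (75 mm by 190 mm) begins 51 mm behind the grasp point.
Start: joints at [-1.302, 0.332, -0.065, 1.46, 0.022, 1.35, -0.088], TCP at [0.18, 0.599, 0.223] pointing down, gripper open.
Joint ranges: [-2.6, 2.6], [-0.5, 2.12], [-1.47, 1.34], [0.16, 2.42], [-1.27, 4.41], [0.06, 2.06], [-2.6, 2.6]. Speed limits (rad/s): [2.22, 2.22, 2.79, 2.79, 3.14, 3.14, 3.14].

## Interface

Orientations are given as a unit quaternion [x, y, z, w].
In Python, from bench import read_state, imaging, r gives the robot as it stands. The module is installed in compiled form; this text tells all that it offers.
- The arm moves only by the tool move_arm, never from a script. Its argument "series" is a list of rows, each a list of 4 numbers: the shift along the tool's x, y, z in m, then the turn about the tool's z in rad. In form: [[x, y, z, roll], ...]. A call has 1 to 20 rows; each row is the pose to reach, as a shift and turn from the pose commanded when the call began, along the tool's axes at that moment; what a row does not reach only later rows make up. A row lasts 1/10 s, in which the tool goes at most 50 mm and 8.59 degrees, less where a joint would pass 70% of its speed; a pose out of reach is approached as far as the arm can. A call with a gripper value outside its range is refused whole. "claw" is the gripper's target within -1 to 1 (fully open at 1, half-way at 0, shut at -1), set as the call begins (left out, the last holds). The fingers move at their own pace and stop on an object; "newtons" is the grip in N (left out, the last holds). Time passes only in rows, so rows that repeat a pose let the fingers close. It gives the time, the measured TCP pose, the force and the opening at its end, in the units of the state.
- read_state(): the state, without advancing time (a new reading comes with each control period).
- imaging.camera(name): name is "scene" or "side" or "wrist"; returns (picture, depth): 400x640x3 uint8, red, green, blue; 400x640 float32, m along the optical axis (not along the pixel's ray), 0 where there is no reading.
- imaging.get_calibration(name): a dict with "camera_matrix" (3x3 intrinsics, pixels), "R" (3x3) and "t" (3): a world point X has camera coordinates R X + t. Camera axes: x right, y down, z forward; pixel columns grow to the right and rows downward; lengths in m; the calibration is good to about 2 mm. A picture is of the moment at which its call begins: read the wrist's pose just before it. get_calibration takes no time and is no camera call; for the wrist camera it gives the pose at the moment of the call.
- r.close_job(): hands the job in, once; it reports no verdict.
The state is a dict: "time": time; "joint_positions": joint angles; "joint_vel": joint speeds; "joint_torque": joint torques, N m; "ee_pos": TCP position; "eef_rot": TCP orientation; "ft_force": force on the tool from outside, world axes, zero at the start; "torque": the same for the moment, N m; "width": finger opening in m.
Only numpy, scipy, OpenCV 4.12 (cv2) and the standard library are available. Lean on these libraries where they do the work, as an engineer would, in place of code of your own. Each camera call takes 0.05 s, during which the arm holds its last target.

## Task

The round red gear cover on the aluminium gearbox is being tightened evenly, a little each pass, and on this pass each of its four bar knobs is turned clockwise just until its bar lies in line with the raised metal rib beside it, pointing at the middle of the cover. One knob is already done; carry on in star order: next the knob straight across from it, and only when that one is in line with its rib the other two, in either order. Let go of everything at the end.

Things in the scene. Friction and masses are not known exactly. Their poses are not given: they have to be found in the camera images.
- knob_1: The knob already done: tight, cannot turn, bar in line with its rib. All 4 knobs alike: steel collar 28 mm across, 12 high, under a black bar 52 long, 14 wide, 12 to 44 mm above the origin. Origin: on the turning axis at the cover's flat top, 75 mm above the bench; z up, x along the bar, y across it. Knobs stand 90 degrees apart, 85 mm from the centre of the red cover (236 mm across).
- knob_2: Same knob, straight across the cover from knob_1. Its bar starts 37 to 63 degrees short of the line knob_1-knob_2, where its rib lies; turn it clockwise seen from above to that line. It turns on the spot, light friction (0.12 N m), stays where left. No stop at the rib: it goes 40 degrees past; anticlockwise it soon stops.
- knob_3: Same knob, to one side of the line knob_1-knob_2, 120 mm from each. Turns as knob_2 does, clockwise from 37 to 63 degrees short; in line with its rib when the bar lies along the line knob_3-knob_4. Ribs are aluminium, 8 mm wide, 4 mm high, 30 mm long, between each knob and the cover's aluminium boss (68 mm across, 8 mm high).
- knob_4: Same knob, straight across the cover from knob_3. Turns as knob_2 does, clockwise from 37 to 63 degrees short; in line with its rib when the bar lies along the line knob_3-knob_4.
Things that resemble listed ones, but are neither listed nor needed, are in the scene too. What is shaped like the part that bears knob_1 but turquoise is not meant.

How it is judged:
On the way:
1. the knob straight across from the finished one is turned in line with its rib while the other two are still untightened (angle between the x axis of knob_2 and the x axis of knob_1, either way round below 0.21 rad and angle between the x axis of each of knob_3, knob_4 and the y axis of knob_1, either way round above 0.4 rad), for 0.2 s.
At the end, for the whole second after the job is handed in: The bars of knob_2, knob_3 and knob_4 each lie within 12 degrees of the line of their rib (knob_2 parallel to knob_1, knob_3 and knob_4 square to it), and the knobs are at rest (angle between the x axis of knob_2 and the x axis of knob_1, either way round below 0.21 rad and angle between the x axis of each of knob_3, knob_4 and the y axis of knob_1, either way round below 0.21 rad and angular speed of each of knob_2, knob_3, knob_4 below 0.1 rad/s); the robot touches nothing.
It also fails if it takes over 51 s, if anything falls off the work surface, if the arm or the gripper's body presses on something with over 40 N, if the wrist force passes 120 N, or if a joint passes its speed limit or range.

## Working session

There is one attempt and no reset: what is moved stays moved. The work goes in short steps, Python scripts to look and compute and a tool call to move; the robot and the scene stay as the last step left them, time stands still between calls to the robot, and variables do not carry over. Pictures are saved under pics/ and viewed, and the job is handed in when it is done.

Besides the shell and the picture viewer there is one more tool, called after "Request:" in YAML: its name, and indented under it one key for each argument. move_arm: Moves the arm, as the interface text tells. Its arguments: {"type":"object","properties":{"series":{"type":"array","items":{"type":"array","items":{"type":"number"}}},"claw":{"type":"number"},"newtons":{"type":"number"}},"required":["series"]}

```bash
mkdir -p pics; cat > h.py <<'E'
import numpy as np, cv2
from bench import read_state, imaging, r
def snap(n,tag):
    cal=imaging.get_calibration(n); p,d=imaging.camera(n)
    cv2.imwrite(f'pics/{tag}.png',p[:,:,::-1]); np.savez(f'pics/{tag}.npz',p=p,d=d,K=cal['camera_matrix'],R=cal['R'],t=cal['t'])
    return p,d,cal
def ld(tag):
    z=np.load(f'pics/{tag}.npz'); return z['p'],z['d'],z['K'],z['R'],z['t']
def onplane(uv,h,K,R,t):
    uv=np.atleast_2d(uv).astype(float); c=-R.T@t
    ray=(R.T@np.linalg.inv(K)@np.c_[uv,np.ones(len(uv))].T).T
    return c+ray*((h-c[2])/ray[:,2])[:,None]
def proj(X,K,R,t):
    q=(K@(R@np.atleast_2d(X).T+t.reshape(3,1))).T; return q[:,:2]/q[:,2:]
E
python3 - <<'E'
from h import *
s=read_state(); print(s['time'],s['ee_pos'],s['eef_rot'],s['ft_force'],s['width'])
for n in('scene','side'): 
    snap(n,n+'0'); 
    z=ld(n+'0'); print(n,(-z[3].T@z[4]).round(3))
E
```

```text
0.0 [0.17969405 0.59821026 0.22176961] [ 1.45365779e-01  9.89377739e-01 -6.90712469e-04 -5.23148279e-05] [-0.53744005 -0.67624496  0.64851725] 0.08720675469373002
scene [0.983 0.469 0.703]
side [0.464 0.592 0.82 ]
```

View pics/scene0.png

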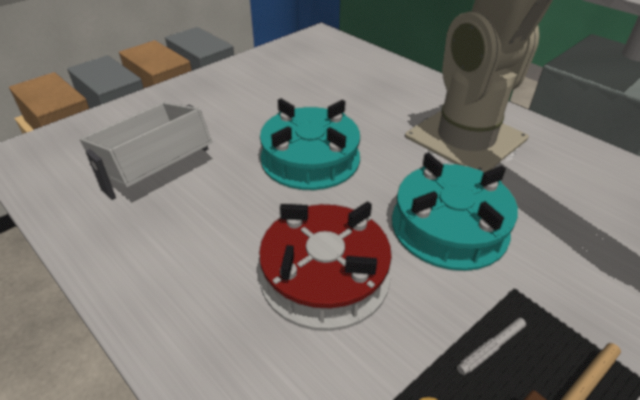

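View pics/side0.png

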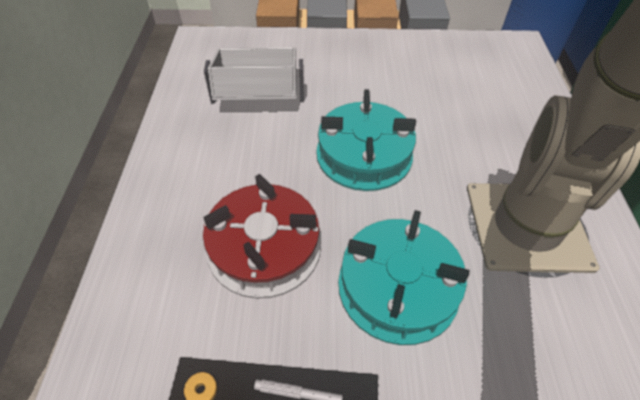

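The red cover is at (326,250) in the scene view and (262,230) in the side view. The two turquoise ones, at (310,140)/(367,140) and (457,205)/(403,275), are decoys. Next I'll measure the bars.

```bash
python3 - <<'E'
from h import *
for n in('scene0','side0'):
    p,d,K,R,t=ld(n); hsv=cv2.cvtColor(p,cv2.COLOR_RGB2HSV)
    red=((p[:,:,0]>80)&(p[:,:,0]>2.2*p[:,:,1])&(p[:,:,0]>2.2*p[:,:,2])).astype(np.uint8)
    nl,l,st,ce=cv2.connectedComponentsWithStats(red); 
    k=1+np.argmax(st[1:,4]); print(n,st[k])
    pts=np.argwhere(l==k)[:,::-1]; hull=cv2.convexHull(pts.astype(np.int32))[:,0]
    W=onplane(hull,.075,K,R,t)[:,:2]; c,rad=cv2.minEnclosingCircle(W.astype(np.float32)*1000); print('circle',c,rad)
    x,y,w,h=st[k][:4]
    crop=p[y-40:y+h+15,x-10:x+w+10]; cv2.imwrite(f'pics/{n}c.png',cv2.resize(crop[:,:,::-1],None,fx=3.8,fy=3.3,interpolation=cv2.INTER_CUBIC)[:600,:800])
    print('crop off',x-10,y-40)
    c=np.array(c)/1000
    # top-down rectification at z=.119
    S=300;sc=1/0.001
    for hh in(.119,.079):
        g=np.array([[c[0]-.15,c[1]-.15,hh],[c[0]+.15,c[1]-.15,hh],[c[0]+.15,c[1]+.15,hh],[c[0]-.15,c[1]+.15,hh]])
        M=cv2.getPerspectiveTransform(proj(g,K,R,t).astype(np.float32),np.float32([[0,600],[600,600],[600,0],[0,0]]))
        cv2.imwrite(f'pics/{n}_r{int(hh*1000)}.png',cv2.warpPerspective(p,M,(600,600))[:,:,::-1])
E
```

```text
scene0 [ 260  205  131  102 6869]
circle (585.448974609375, 73.82801818847656) 118.6986083984375
crop off 250 165
side0 [ 204  186  114   94 4474]
circle (579.9110107421875, 74.18887329101562) 115.15180206298828
crop off 194 146
```

View pics/scene0_r119.png

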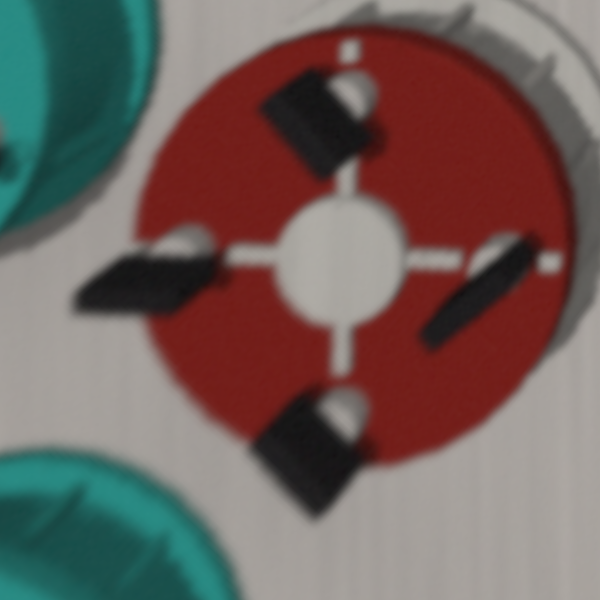

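View pics/side0_r119.png

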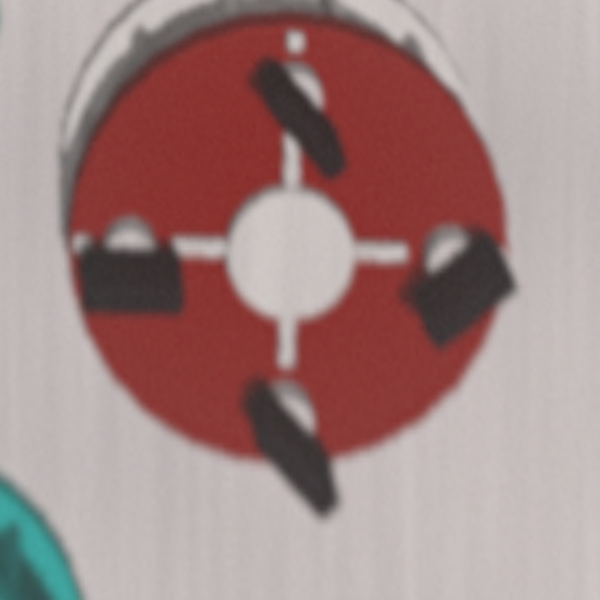

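The bar that already lies along its rib is the one at −x: (175,280) in the rectified scene view and (303,221) in the raw side view. That makes it knob_1, and knob_2 is at +x. The other two are at ±y. I'll move over the cover for a wrist view.

```bash
cat >> h.py <<'E'
from scipy.spatial.transform import Rotation as Ro
def plan(x,y,z,yawdeg=None):
    """yawdeg = world angle of the tool's y (jaw) axis"""
    s=read_state(); Rm=Ro.from_quat(s['eef_rot']).as_matrix()
    yaw=np.degrees(np.arctan2(Rm[1,1],Rm[0,1])); 
    print('t',s['time'],'pos',s['ee_pos'].round(4) if hasattr(s['ee_pos'],'round') else s['ee_pos'],'jawyaw',round(yaw,2),'q7',s['joint_positions'][6],'tilt',Rm[:,2].round(4))
    dl=Rm.T@(np.array([x,y,z])-s['ee_pos']); print('shift',dl.round(4),'roll',None if yawdeg is None else round(np.radians(yaw-yawdeg),4))
E
python3 - <<'E'
from h import *
plan(0.54,0.074,0.33,73)
cal=imaging.get_calibration('wrist'); R,t=np.array(cal['R']),np.array(cal['t']); print((-R.T@t).round(3),R.round(2),cal['camera_matrix'])
E
```

```text
t 0.1 pos [0.1797 0.5983 0.2218] jawyaw 73.28 q7 -0.08850232974039972 tilt [-3.0e-04 -1.2e-03 -1.0e+00]
shift [-0.4959 -0.3986 -0.1076] roll 0.0049
[0.11  0.619 0.383] [[ 0.29  0.96 -0.  ]
 [ 0.92 -0.28  0.26]
 [ 0.25 -0.08 -0.96]] [[328.86428209   0.         321.13236793]
 [  0.         328.86428209 192.90917883]
 [  0.           0.           1.        ]]
```

Request:
move_arm:
  series:
    - [0,0,-0.05,0]
    - [-0.496,-0.399,-0.108,0]
    - [-0.496,-0.399,-0.108,0]
    - [-0.496,-0.399,-0.108,0]
    - [-0.496,-0.399,-0.108,0]
    - [-0.496,-0.399,-0.108,0]
    - [-0.496,-0.399,-0.108,0]
    - [-0.496,-0.399,-0.108,0]
    - [-0.496,-0.399,-0.108,0]
    - [-0.496,-0.399,-0.108,0]
    - [-0.496,-0.399,-0.108,0]
    - [-0.496,-0.399,-0.108,0]
    - [-0.496,-0.399,-0.108,0]
    - [-0.496,-0.399,-0.108,0]
    - [-0.496,-0.399,-0.108,0]
    - [-0.496,-0.399,-0.108,0]
    - [-0.496,-0.399,-0.108,0]
    - [-0.496,-0.399,-0.108,0]
    - [-0.496,-0.399,-0.108,0]
    - [-0.496,-0.399,-0.108,0]
  claw: 0
  newtons: 25

```text
time: 2.1
ee_pos: [0.5398, 0.0744, 0.3306]
eef_rot: [0.145, 0.989, 0.0, 0.0]
ft_force: [-0.7, -0.7, -0.2]
width: 0.0435
```

```bash
python3 - <<'E'
from h import *
plan(0.54,0.074,0.33,73)
print(read_state()['joint_vel'],read_state()['width'])
snap('wrist','w1')
E
```

```text
t 2.1 pos [0.5398 0.0744 0.3306] jawyaw 73.35 q7 1.1060042134255708 tilt [ 1.e-04  3.e-04 -1.e+00]
shift [-0.0003 -0.0003  0.0006] roll 0.006
[ 3.00487661e-03  2.25175270e-03  3.50477661e-03 -1.53610604e-03
  2.27642910e-03  1.75578889e-05  9.85781954e-05] 0.043489440491100505
```

View pics/w1.png

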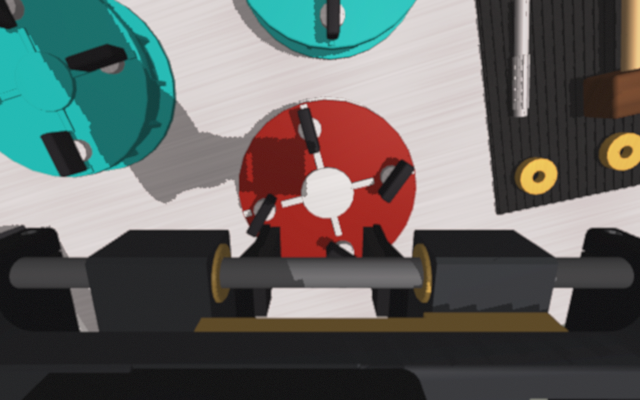

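In the wrist view the boss is at (327,192), the knob_1 bar at (309,130) is aligned, and the others are at (397,181) and (262,214). Knob_2 at (343,245) is partly hidden by the gripper, so I'll shift to see all four.

Request:
move_arm:
  series:
    - [-0.04,0.012,0,0]
    - [-0.08,0.024,0,0]
    - [-0.096,0.029,0,0]
    - [-0.096,0.029,0,0]
    - [-0.096,0.029,0,0]
    - [-0.096,0.029,0,0]

```text
time: 2.75
ee_pos: [0.6398, 0.074, 0.331]
eef_rot: [0.145, 0.989, 0.0, 0.0]
ft_force: [0.3, -0.5, -0.2]
width: 0.0434
```

```bash
python3 - <<'E'
from h import *
p,d,c=snap('wrist','w2')
p,d,K,R,t=ld('w2')
g0=np.array([.583,.074])
for hh in(.119,.079):
    c=g0
    g=np.array([[c[0]-.15,c[1]-.15,hh],[c[0]+.15,c[1]-.15,hh],[c[0]+.15,c[1]+.15,hh],[c[0]-.15,c[1]+.15,hh]])
    M=cv2.getPerspectiveTransform(proj(g,K,R,t).astype(np.float32),np.float32([[0,600],[600,600],[600,0],[0,0]]))
    cv2.imwrite(f'pics/w2_r{int(hh*1000)}.png',cv2.warpPerspective(p,M,(600,600))[:,:,::-1])
# boss at .083 : light, low-sat region inside the red hull
red=((p[:,:,0].astype(int)>60)&(p[:,:,0]>2.0*p[:,:,1])&(p[:,:,0]>2.0*p[:,:,2])).astype(np.uint8)
nl,l,st,ce=cv2.connectedComponentsWithStats(red); k=1+np.argmax(st[1:,4])
hull=cv2.convexHull(np.argwhere(l==k)[:,::-1].astype(np.int32)); m=np.zeros_like(red); cv2.fillConvexPoly(m,hull,1)
W=onplane(hull[:,0],.075,K,R,t)[:,:2]; print('cover',cv2.minEnclosingCircle((W*1000).astype(np.float32)))
li=((p.min(2)>140)&(m>0)).astype(np.uint8)
bo=cv2.morphologyEx(li,cv2.MORPH_OPEN,cv2.getStructuringElement(cv2.MORPH_ELLIPSE,(21,21)))
cs,_=cv2.findContours(bo,0,1); cc=max(cs,key=cv2.contourArea)[:,0]
W=onplane(cc,.083,K,R,t)[:,:2]; print('boss px',cc.mean(0),cv2.minEnclosingCircle((W*1000).astype(np.float32)),W.mean(0))
dk=((p.max(2)<60)&(m>0)).astype(np.uint8)
dk=cv2.morphologyEx(dk,cv2.MORPH_OPEN,np.ones((3,3)))
cs,_=cv2.findContours(dk,0,1)
for q in cs:
    if cv2.contourArea(q)<60: continue
    W=onplane(q[:,0],.117,K,R,t)[:,:2]; rc=cv2.minAreaRect((W*1000).astype(np.float32))
    (vx,vy,_,_)=cv2.fitLine((W*1000).astype(np.float32),cv2.DIST_L2,0,.01,.01).ravel()
    print('bar',q[:,0].mean(0),rc,'ang',np.degrees(np.arctan2(vy,vx)))
E
```

```text
cover ((579.72021484375, 70.24050903320312), 115.50759887695312)
boss px [304.34415584 115.83116883] ((579.4453125, 70.11888122558594), 34.008628845214844) [0.57885606 0.07087495]
bar [321.28409091 186.14772727] ((661.0650024414062, 68.66305541992188), (50.71952438354492, 16.815404891967773), 39.22987747192383) ang 38.2663
bar [233.77894737 136.43157895] ((577.2719116210938, -10.961082458496094), (17.14779281616211, 51.834388732910156), 42.240760803222656) ang -47.210003
bar [375.19791667  97.54166667] ((581.5786743164062, 152.90191650390625), (14.859807968139648, 50.218482971191406), 39.93189239501953) ang -50.971264
bar [281.55357143  41.58035714] ((499.397705078125, 72.73422241210938), (13.397109985351562, 47.57040023803711), 88.18771362304688) ang -0.71064633
```

View pics/w2.png

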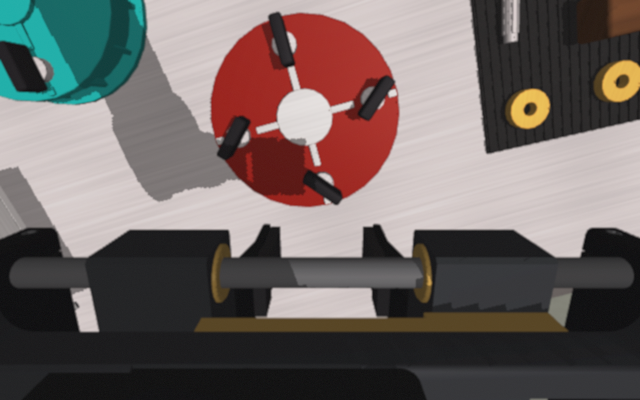

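View pics/w2_r119.png

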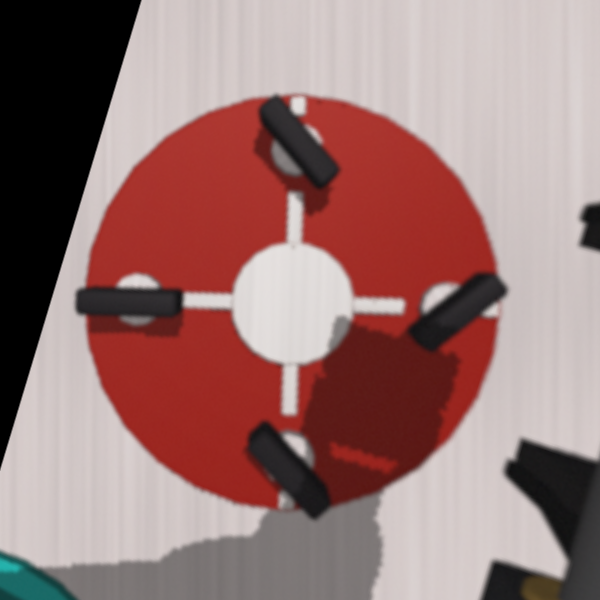

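The wrist view shows boss (304,116), knob_1 bar (281,41) in line with its rib, knob_2 (321,186) at +39°, and the two others at (375,97) and (234,136). The cover centre is about (0.580, 0.071) and the rib frame is turned by −1.5°. Confirming knob_2: it lies straight across the boss from the only bar in line with its rib. Turquoise covers are excluded.

```bash
python3 - <<'E'
from h import *
p=ld('w2')[0]
cv2.imwrite('pics/w2crop.png',cv2.resize(p[0:215,200:410,::-1],None,fx=2.7,fy=2.7,interpolation=cv2.INTER_CUBIC))
plan(0.665,0.069,0.18,129)
# boss in fixed cams
for n in('scene0','side0'):
    p,d,K,R,t=ld(n); uv=proj([[.58,.071,.083]],K,R,t)[0]
    li=(p.min(2)>130).astype(np.uint8); m=np.zeros_like(li); cv2.circle(m,tuple(int(v) for v in uv),24,1,-1); li&=m
    bo=cv2.morphologyEx(li,cv2.MORPH_OPEN,cv2.getStructuringElement(cv2.MORPH_ELLIPSE,(9,9)))
    cs,_=cv2.findContours(bo,0,1); cc=max(cs,key=cv2.contourArea)[:,0]
    W=onplane(cc,.083,K,R,t)[:,:2]*1000; print(n,cv2.minEnclosingCircle(W.astype(np.float32)),(W.max(0)+W.min(0))/2)
E
```

```text
t 2.8 pos [0.6397 0.074  0.3311] jawyaw 73.29 q7 1.2131996010753043 tilt [ 6.e-04  8.e-04 -1.e+00]
shift [-0.0256  0.0023  0.1512] roll -0.9723
scene0 ((582.5173950195312, 70.52547454833984), 34.52153015136719) [581.86407578  70.49457984]
side0 ((580.4200439453125, 71.846435546875), 35.66561508178711) [581.3943862   71.84643764]
```

View pics/w2crop.png

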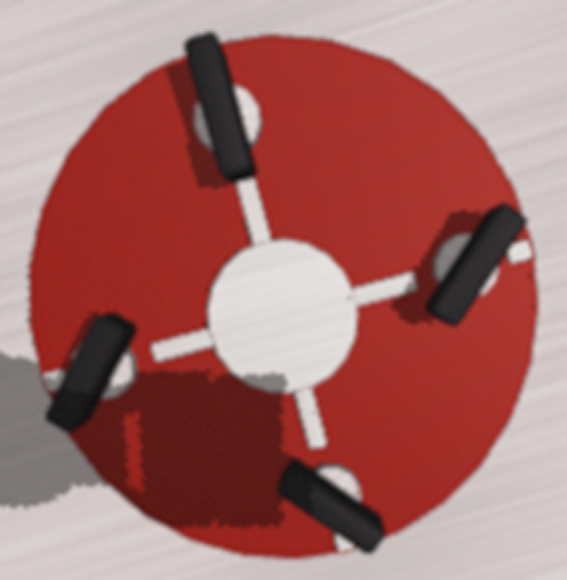

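The crop confirms it: the top bar (220,105) is in line with its rib, so that is knob_1. Knob_2 is the bottom bar at (330,505), directly across.

Three cameras agree on the cover centre at (0.581, 0.071). Moving over knob_2.

Request:
move_arm:
  series:
    - [-0.013,0.001,0.03,-0.14]
    - [-0.0265,0.002,0.06,-0.28]
    - [-0.0265,0.002,0.09,-0.42]
    - [-0.0265,0.002,0.12,-0.56]
    - [-0.0265,0.002,0.15,-0.7]
    - [-0.0265,0.002,0.15,-0.84]
    - [-0.0265,0.002,0.15,-0.972]
    - [-0.0265,0.002,0.15,-0.972]
    - [-0.0265,0.002,0.15,-0.972]
    - [-0.0265,0.002,0.15,-0.972]
    - [-0.0265,0.002,0.15,-0.972]

```text
time: 3.9
ee_pos: [0.6662, 0.0684, 0.1808]
eef_rot: [-0.333, 0.943, 0.0, 0.0]
ft_force: [0.7, -0.1, 0.3]
width: 0.0435
```

```bash
python3 - <<'E'
from h import *
plan(0.666,0.069,0.092,129)
p,d,c=snap('wrist','w3')
E
```

```text
t 3.9 pos [0.6662 0.0684 0.1808] jawyaw 128.87 q7 2.177767338703267 tilt [ 4.e-04  2.e-04 -1.e+00]
shift [-0.0002  0.0007  0.0888] roll -0.0022
```

View pics/w3.png

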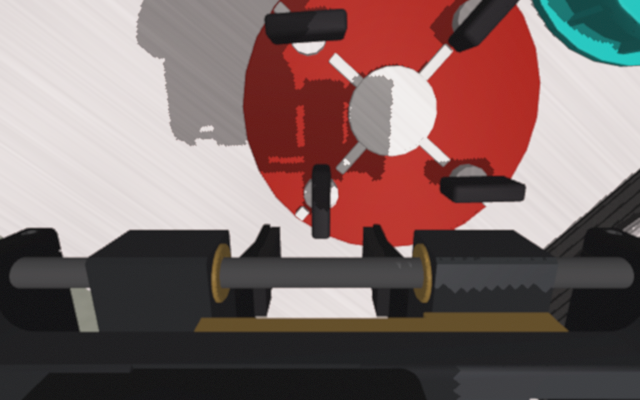

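Knob_2's bar at (321,200) is centred between the fingers and parallel to the pads. Lowering and gripping.

Request:
move_arm:
  series:
    - [0,0.0007,0.03,0]
    - [0,0.0007,0.055,0]
    - [0,0.0007,0.075,0]
    - [0,0.0007,0.088,0]
    - [0,0.0007,0.088,0]
    - [0,0.0007,0.088,0]

```text
time: 4.55
ee_pos: [0.6663, 0.0688, 0.0933]
eef_rot: [-0.333, 0.943, -0.0, 0.0]
ft_force: [0.6, -0.4, 1.0]
width: 0.0438
```

Request:
move_arm:
  series:
    - [0,0,0,0]
    - [0,0,0,0]
    - [0,0,0,0]
    - [0,0,0,0]
    - [0,0,0,0]
    - [0,0,0,0]
  claw: -1
  newtons: 25

```text
time: 5.15
ee_pos: [0.6665, 0.0681, 0.0929]
eef_rot: [-0.333, 0.943, -0.0, 0.001]
ft_force: [3.6, -2.9, 0.1]
width: 0.0139
```

```bash
python3 - <<'E'
from h import *
plan(0.666,0.069,0.092,88.5)
s=read_state(); print(s['ft_force'],s['torque'],s['width'])
E
```

```text
t 5.15 pos [0.6665 0.0681 0.0929] jawyaw 128.93 q7 2.193802069879859 tilt [ 1.4e-03 -5.0e-04 -1.0e+00]
shift [-0.0002  0.001   0.0009] roll 0.7057
[ 3.63559601 -2.85814397  0.09811826] [-0.29166696 -0.62075956 -0.10011455] 0.013889257662045783
```

Gripped at 14 mm with low force. Turning clockwise 0.706 rad.

Request:
move_arm:
  series:
    - [0,0,0,0.07]
    - [0,0,0,0.15]
    - [0,0,0,0.23]
    - [0,0,0,0.31]
    - [0,0,0,0.39]
    - [0,0,0,0.47]
    - [0,0,0,0.55]
    - [0,0,0,0.63]
    - [0,0,0,0.68]
    - [0,0,0,0.706]
    - [0,0,0,0.706]
    - [0,0,0,0.706]
    - [0,0,0,0.706]
    - [0,0,0,0.706]

```text
time: 6.55
ee_pos: [0.6666, 0.0677, 0.0929]
eef_rot: [0.013, 1.0, -0.0, 0.001]
ft_force: [3.7, -3.7, -0.6]
width: 0.0134
```

```bash
python3 - <<'E'
from h import *
plan(0.666,0.069,0.092,88.5)
s=read_state(); print(s['ft_force'],s['torque'],s['width'])
E
```

```text
t 6.55 pos [0.6666 0.0677 0.0929] jawyaw 88.47 q7 1.5434915142361016 tilt [ 1.8e-03 -9.0e-04 -1.0e+00]
shift [0.0007 0.0013 0.0009] roll -0.0005
[ 3.67042166 -3.70432987 -0.58180545] [-0.5958254  -0.94388219 -0.04770651] 0.01344620422595303
```

Request:
move_arm:
  series:
    - [0,0,0,0]
    - [0,0,0,0]
    - [0,0,0,0]
    - [0,0,0,0]
    - [0,0,-0.03,0]
    - [0,0,-0.07,0]
    - [0,0,-0.12,0]
    - [0,0,-0.16,0]
    - [0,0,-0.16,0]
    - [0,0,-0.16,0]
  claw: 0

```text
time: 7.55
ee_pos: [0.6661, 0.0689, 0.2533]
eef_rot: [0.013, 1.0, 0.0, 0.001]
ft_force: [0.8, 0.1, -0.3]
width: 0.0435
```

```bash
cat >> h.py <<'E'
def bars(tag):
    p,d,K,R,t=ld(tag)
    red=((p[:,:,0].astype(int)>60)&(p[:,:,0]>2.0*p[:,:,1])&(p[:,:,0]>2.0*p[:,:,2])).astype(np.uint8)
    nl,l,st,ce=cv2.connectedComponentsWithStats(red); k=1+np.argmax(st[1:,4])
    hull=cv2.convexHull(np.argwhere(l==k)[:,::-1].astype(np.int32)); m=np.zeros_like(red); cv2.fillConvexPoly(m,hull,1); m=cv2.dilate(m,np.ones((9,9)))
    dk=((p.max(2)<60)&(m>0)).astype(np.uint8); dk=cv2.morphologyEx(dk,cv2.MORPH_OPEN,np.ones((3,3)))
    cs,_=cv2.findContours(dk,0,1)
    for q in cs:
        if cv2.contourArea(q)<60: continue
        W=onplane(q[:,0],.117,K,R,t)[:,:2]; rc=cv2.minAreaRect((W*1000).astype(np.float32))
        (vx,vy,_,_)=cv2.fitLine((W*1000).astype(np.float32),cv2.DIST_L2,0,.01,.01).ravel()
        print('bar px',q[:,0].mean(0).round(),'c',np.round(rc[0],1),'wh',np.round(rc[1],1),'ang',round(float(np.degrees(np.arctan2(vy,vx))),1))
E
python3 - <<'E'
from h import *
plan(0.582,0.156,0.18,39)
snap('wrist','w4'); bars('w4')
E
```

```text
t 7.55 pos [0.6661 0.0689 0.2533] jawyaw 88.53 q7 1.508242279938851 tilt [ 1.6e-03  7.0e-04 -1.0e+00]
shift [0.0865 0.0849 0.0733] roll 0.8645
bar px [324. 178.] c [661.   71.2] wh [ 4.6 49.3] ang -0.8
bar px [415.  87.] c [582.5 151.3] wh [15.8 53.5] ang -51.7
bar px [325.   9.] c [520.   75.5] wh [ 4.1 11.7] ang -11.2
```

View pics/w4.png

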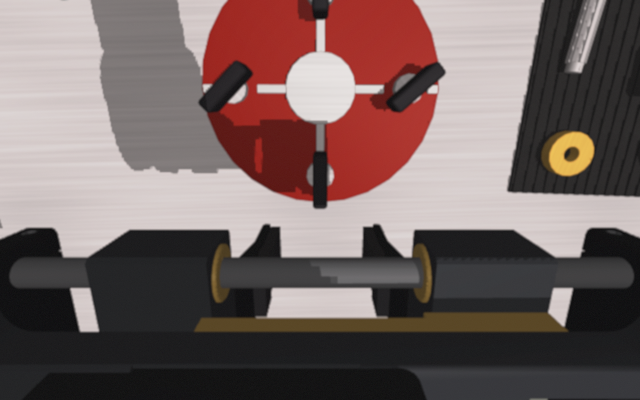

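Knob_2's bar at (320,180) now lies in line with its rib, and knobs 3 and 4 at (415,87) and (225,87) are untouched. Next is the +y knob.

Request:
move_arm:
  series:
    - [0.03,0.03,0,0.14]
    - [0.06,0.06,0,0.28]
    - [0.0865,0.085,0.01,0.42]
    - [0.0865,0.085,0.03,0.56]
    - [0.0865,0.085,0.06,0.7]
    - [0.0865,0.085,0.074,0.83]
    - [0.0865,0.085,0.074,0.868]
    - [0.0865,0.085,0.074,0.868]
    - [0.0865,0.085,0.074,0.868]
    - [0.0865,0.085,0.074,0.868]

```text
time: 8.6
ee_pos: [0.5815, 0.156, 0.1784]
eef_rot: [0.432, 0.902, -0.0, -0.0]
ft_force: [0.8, 0.0, 0.2]
width: 0.0434
```

```bash
python3 - <<'E'
from h import *
plan(0.582,0.156,0.093,38.5)
snap('wrist','w5'); bars('w5')
E
```

```text
t 8.6 pos [0.5815 0.156  0.1784] jawyaw 38.85 q7 0.48792595023117447 tilt [-2.e-04 -0.e+00 -1.e+00]
shift [-0.0003  0.0004  0.0854] roll 0.0062
bar px [221. 234.] c [536.2  93.6] wh [13.6  8.6] ang 15.6
bar px [373. 242.] c [627.8 161.1] wh [20.5 26. ] ang -49.5
bar px [268. 240.] c [565.2 113.7] wh [21.5 22.3] ang -66.5
bar px [178. 208.] c [501.1  92.4] wh [ 4.5 40.8] ang -2.2
bar px [322. 206.] c [580.8 157.2] wh [13.2 55.1] ang -49.5
```

View pics/w5.png

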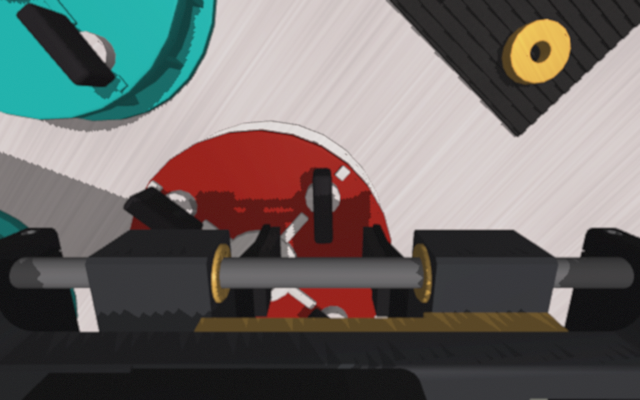

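The bar at (322,206) is centred and parallel to the pads. Lower and grip.

Request:
move_arm:
  series:
    - [0,0,0.03,0]
    - [0,0,0.055,0]
    - [0,0,0.075,0]
    - [0,0,0.085,0]
    - [0,0,0.085,0]
    - [0,0,0.085,0]

```text
time: 9.25
ee_pos: [0.5821, 0.156, 0.0945]
eef_rot: [0.432, 0.902, 0.0, 0.0]
ft_force: [0.2, 0.6, 0.0]
width: 0.0435
```

Request:
move_arm:
  series:
    - [0,0,0,0]
    - [0,0,0,0]
    - [0,0,0,0]
    - [0,0,0,0]
    - [0,0,0,0]
    - [0,0,0,0]
  claw: -1
  newtons: 25

```text
time: 9.85
ee_pos: [0.5822, 0.1565, 0.0938]
eef_rot: [0.432, 0.902, 0.001, 0.001]
ft_force: [4.4, 2.3, -1.6]
width: 0.014
```

```bash
python3 - <<'E'
from h import *
plan(0.582,0.156,0.093,-1.5)
s=read_state(); print(s['ft_force'],s['torque'],s['width'])
E
```

```text
t 9.85 pos [0.5822 0.1565 0.0938] jawyaw 38.82 q7 0.5238312734405842 tilt [ 1.6e-03  7.0e-04 -1.0e+00]
shift [-0.0003 -0.0005  0.0008] roll 0.7037
[ 4.43819157  2.29605502 -1.60041753] [ 0.41783416 -0.8012202   0.15587639] 0.014002747789154772
```

Request:
move_arm:
  series:
    - [0,0,0,0.07]
    - [0,0,0,0.15]
    - [0,0,0,0.23]
    - [0,0,0,0.31]
    - [0,0,0,0.39]
    - [0,0,0,0.47]
    - [0,0,0,0.55]
    - [0,0,0,0.63]
    - [0,0,0,0.68]
    - [0,0,0,0.704]
    - [0,0,0,0.704]
    - [0,0,0,0.704]
    - [0,0,0,0.704]
    - [0,0,0,0.704]

```text
time: 11.25
ee_pos: [0.5834, 0.1569, 0.0939]
eef_rot: [0.716, 0.698, 0.002, 0.001]
ft_force: [10.9, 3.1, -6.3]
width: 0.0138
```

```bash
python3 - <<'E'
from h import *
plan(0.582,0.156,0.093,-1.5)
s=read_state(); print(s['ft_force'],s['torque'],s['width'])
E
```

```text
t 11.25 pos [0.5834 0.1569 0.0939] jawyaw -1.51 q7 -0.12345107374963678 tilt [ 0.0043  0.0011 -1.    ]
shift [-0.001  -0.0013  0.0009] roll -0.0002
[10.90254768  3.14775868 -6.32338468] [ 0.81606387 -2.32810667  0.04977043] 0.01383384062654317
```

Request:
move_arm:
  series:
    - [0,0,0,0]
    - [0,0,0,0]
    - [0,0,0,0]
    - [0,0,0,0]
    - [0,0,-0.03,0]
    - [0,0,-0.07,0]
    - [0,0,-0.12,0]
    - [0,0,-0.16,0]
    - [0,0,-0.16,0]
    - [0,0,-0.16,0]
  claw: 0

```text
time: 12.25
ee_pos: [0.5817, 0.156, 0.254]
eef_rot: [0.717, 0.697, 0.001, 0.0]
ft_force: [-0.4, 0.0, -0.3]
width: 0.0432
```

```bash
python3 - <<'E'
from h import *
plan(0.580,-0.014,0.18,42)
snap('wrist','w6'); bars('w6')
E
```

```text
t 12.25 pos [0.5817 0.156  0.254 ] jawyaw -1.55 q7 -0.1955244981980959 tilt [ 1.e-03  9.e-04 -1.e+00]
shift [-0.17    0.0028  0.0738] roll -0.7601
bar px [419. 237.] c [676.3  98.3] wh [16.8 13.7] ang 59.0
bar px [225. 237.] c [484.2 103.7] wh [16.8 11.7] ang -71.3
bar px [375. 239.] c [634.2 100.7] wh [28.6 27.2] ang -50.3
bar px [260. 243.] c [514.9 103.3] wh [28.3 48.7] ang 22.6
bar px [322. 181.] c [582.2 157.1] wh [52.6 12.3] ang 88.9
```

View pics/w6.png

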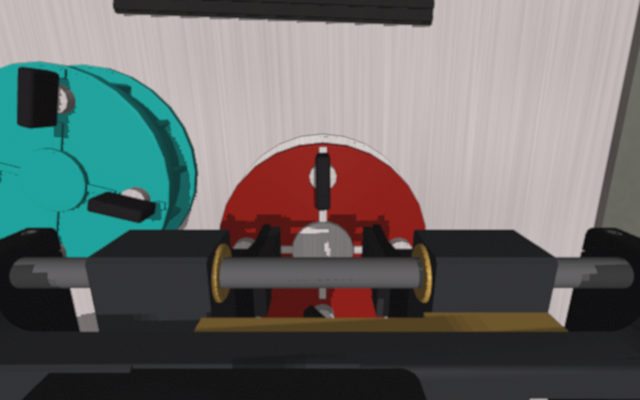

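The +y knob at (322,181) is in line with its rib. Moving to the last one.

Request:
move_arm:
  series:
    - [-0.04,0.001,0,-0.14]
    - [-0.08,0.002,0,-0.28]
    - [-0.12,0.003,0,-0.42]
    - [-0.16,0.003,0.01,-0.56]
    - [-0.17,0.003,0.04,-0.7]
    - [-0.17,0.003,0.074,-0.76]
    - [-0.17,0.003,0.074,-0.76]
    - [-0.17,0.003,0.074,-0.76]
    - [-0.17,0.003,0.074,-0.76]
    - [-0.17,0.003,0.074,-0.76]

```text
time: 13.3
ee_pos: [0.5807, -0.0136, 0.1809]
eef_rot: [0.407, 0.913, 0.001, 0.001]
ft_force: [-0.8, 0.6, -0.3]
width: 0.0435
```

```bash
python3 - <<'E'
from h import *
plan(0.580,-0.014,0.093,42)
snap('wrist','w7'); bars('w7')
E
```

```text
t 13.3 pos [ 0.5807 -0.0136  0.1809] jawyaw 41.99 q7 0.8425770946789334 tilt [ 1.9e-03  4.0e-04 -1.0e+00]
shift [ 0.0003 -0.0009  0.0879] roll -0.0002
bar px [437. 236.] c [660.4  26.1] wh [36.7 11.9] ang 49.3
bar px [376. 242.] c [628.7  -3.3] wh [24.6 22.9] ang -1.3
bar px [470. 190.] c [650.2  66.1] wh [15.1 45.4] ang 0.2
bar px [318. 201.] c [575.2 -12.7] wh [12.6 53.7] ang -46.7
bar px [487.  30.] c [579.5 141.1] wh [43.7 16.9] ang 83.9
bar px [313.  27.] c [497.6  70.7] wh [15.3 47.7] ang 0.8
```

View pics/w7.png

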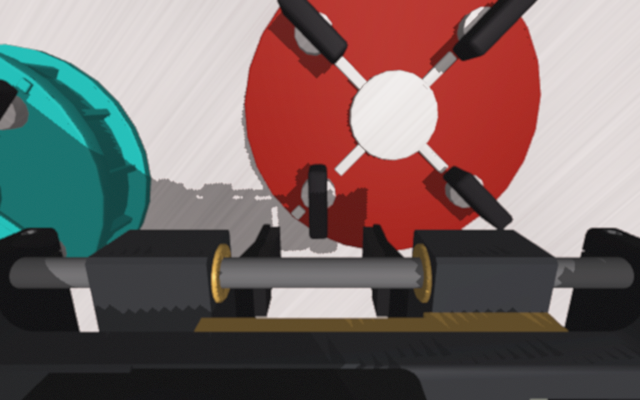

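The last bar, at (318,201), sits about 2–3 mm to the −y side of the pads' middle. I'll correct by −0.002 while descending.

Request:
move_arm:
  series:
    - [0,-0.002,0.03,0]
    - [0,-0.002,0.055,0]
    - [0,-0.002,0.075,0]
    - [0,-0.002,0.088,0]
    - [0,-0.002,0.088,0]
    - [0,-0.002,0.088,0]

```text
time: 13.95
ee_pos: [0.579, -0.0154, 0.0924]
eef_rot: [0.407, 0.914, 0.0, 0.0]
ft_force: [0.6, 0.4, 0.8]
width: 0.0436
```

Request:
move_arm:
  series:
    - [0,0,0,0]
    - [0,0,0,0]
    - [0,0,0,0]
    - [0,0,0,0]
    - [0,0,0,0]
    - [0,0,0,0]
  claw: -1
  newtons: 25

```text
time: 14.55
ee_pos: [0.5788, -0.0151, 0.0917]
eef_rot: [0.407, 0.914, 0.0, 0.0]
ft_force: [1.2, 0.6, 0.9]
width: 0.0136
```

```bash
python3 - <<'E'
from h import *
plan(0.579,-0.014,0.093,-1.5)
s=read_state(); print(s['ft_force'],s['torque'],s['width'])
E
```

```text
t 14.55 pos [ 0.5788 -0.0151  0.0917] jawyaw 42.02 q7 0.8966326597223313 tilt [ 7.e-04  3.e-04 -1.e+00]
shift [ 0.0007  0.0009 -0.0013] roll 0.7596
[1.22801462 0.64729733 0.89127291] [ 0.11989788 -0.2163624   0.07159004] 0.013624304276792025
```

Request:
move_arm:
  series:
    - [0,0,0,0.07]
    - [0,0,0,0.15]
    - [0,0,0,0.23]
    - [0,0,0,0.31]
    - [0,0,0,0.39]
    - [0,0,0,0.47]
    - [0,0,0,0.55]
    - [0,0,0,0.63]
    - [0,0,0,0.7]
    - [0,0,0,0.74]
    - [0,0,0,0.76]
    - [0,0,0,0.76]
    - [0,0,0,0.76]
    - [0,0,0,0.76]
    - [0,0,0,0.76]

```text
time: 16.05
ee_pos: [0.5787, -0.0152, 0.0917]
eef_rot: [0.716, 0.698, 0.0, -0.0]
ft_force: [0.5, 1.2, 4.4]
width: 0.0139
```

```bash
python3 - <<'E'
from h import *
plan(0.579,-0.014,0.093,-1.5)
s=read_state(); print(s['ft_force'],s['torque'],s['width'])
E
```

```text
t 16.05 pos [ 0.5787 -0.0152  0.0917] jawyaw -1.52 q7 0.20400350910584125 tilt [ 4.e-04  4.e-04 -1.e+00]
shift [ 0.0012  0.0003 -0.0013] roll -0.0004
[0.51289248 1.23771511 4.37519627] [ 0.29199418  0.04139236 -0.03050644] 0.01387917063334149
```

Request:
move_arm:
  series:
    - [0,0,0,0]
    - [0,0,0,0]
    - [0,0,0,0]
    - [0,0,0,0]
    - [0,0,-0.03,0]
    - [0,0,-0.07,0]
    - [0,0,-0.12,0]
    - [-0.02,0,-0.16,0]
    - [-0.03,0,-0.2,0]
    - [-0.03,0,-0.24,0]
    - [-0.03,0,-0.24,0]
    - [-0.03,0,-0.24,0]
    - [-0.03,0,-0.24,0]
  claw: 0

```text
time: 17.35
ee_pos: [0.5772, -0.045, 0.3302]
eef_rot: [0.716, 0.698, -0.001, -0.001]
ft_force: [0.3, 0.5, -0.8]
width: 0.0437
```

```bash
python3 - <<'E'
from h import *
plan(0.579,-0.014,0.093,-1.5)
snap('wrist','w8'); bars('w8')
s=read_state(); print(s['ft_force'],s['width'],np.abs(s['joint_vel']).max())
E
```

```text
t 17.35 pos [ 0.5772 -0.045   0.3302] jawyaw -1.53 q7 0.1440086368096127 tilt [-1.8e-03  1.0e-04 -1.0e+00]
shift [0.0311 0.0014 0.2372] roll -0.0005
bar px [325. 140.] c [581.1 -14. ] wh [49.4  4.5] ang 89.8
bar px [398.  67.] c [661.4  61.1] wh [ 5.  50.2] ang -0.5
[-0.36019658  0.46239307 -0.23399851] 0.043801118658354926 0.0030043820844358328
```

View pics/w8.png

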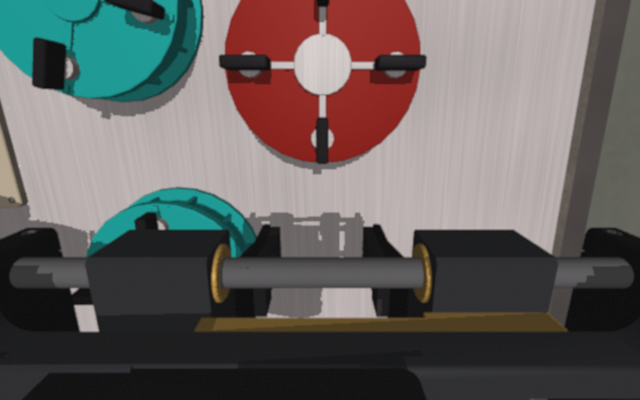

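All four bars, at (250,62), (398,62), (322,140) and (322,10), lie along their ribs. The gripper is empty and clear, so I'm handing in.

```bash
python3 - <<'E'
from h import *
print(r.close_job())
E
```

```text
the job is handed in; nothing more can be done
None
```

The job is handed in at about 17.4 s of the 51 s allowed, with all three loose knobs on the red cover turned clockwise in line with their ribs. `close_job` gives no verdict.

- **Order:** The finished knob (knob_1) was the one nearest the robot, so I turned knob_2 straight across from it first, by 40°. A wrist picture showed knob_2 in line and the other two untouched before I turned them: first the one on the robot's left by 40°, then the one on its right by 44°.
- **Alignment:** The gripper's angle at the end of each turn was within 0.1° of my measured rib line, which runs at −1.5° to the world axes. Afterwards I measured the bars in the wrist pictures:

| Knob | Bar angle | Rib line |
|---|---|---|
| knob_2 | −0.5° | −1.5° |
| Left of robot | 88.9° | 88.5° |
| Right of robot | 89.8° | 88.5° |

- **Last picture:** It shows all four bars along their ribs, though the left knob is partly cut off at the edge there. Its angle is from the picture taken just after I turned it.
- **At the end:** The gripper was empty, about 0.2 m above the knobs, with a wrist force under 1 N.
- **Forces and disagreements:** The highest force I read was about 13 N while holding the left knob, probably because the grip was about 1 mm off its axis. My first outline fits of the cover centre differed by up to 6 mm between cameras, but the boss fits agreed to about 3 mm, so I used those.

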